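# Press the glued gift box with the fine knob of the bench press

## Task

Turn only the inner wing knob of the little press clockwise until its foot bears firmly on the gift box, with about 15 N (never more than 25 N, or the box is crushed), and keep that pressure for two full seconds. Then wind the inner knob back to its upper stop and let go of it. The ribbed outer ring keeps its setting throughout, and the box under the foot and the other things on the table stay where they are.

Things in the scene. Friction and masses are not known exactly. Their poses are not given: they have to be found in the camera images.
- inner (a joint): Inner wing knob, rad: 0 = upper stop (foot highest), grows clockwise seen from above, to 1.45; starts at 0 to 0.15. Lowers the ram 10 mm per rad. Free drag about 0.03 N m; once the foot bears on the box, 0.01 N m is added per newton of foot force (15 N: 0.15 N m above free drag), rising 0.8 N m per rad. The spring turns it back if it is let go under load.
- inner_top (a point): Centre of the inner knob's top face, on the vertical axis of both knobs. Bare aluminium wing: upright bar 36 mm long (this point's x), 14 mm thick (y), with vertical sides 34 mm high down from here, on a hub disc 34 mm across and 6 mm high. The top of the outer ring lies 39 mm below this point.
- outer_mark (a point): White pointer on the top face of the outer ring, 31 mm from the knob axis. The ring is black, ribbed, 66 mm across, 17 mm high, concentric with the inner knob and below it; it turns very easily (0.012 N m) when touched, and must not be turned: its mark may move less than 3 mm.
- press: The grey bench press, fixed: a C-frame with base 170 x 130 x 16 mm, a column on its -x side and a head 132 x 80 mm whose top is 122 mm above the table. The origin is on the table below the knob axis; z up. The knobs stand on the head, the foot hangs below it.
- ram: Steel ram, 24 mm across, below the head; origin on the knob axis at its lower end. It goes down 10 mm per rad of the inner knob and carries a sprung foot (steel disc 48 mm across). The foot meets the box at a knob angle of 0.28 to 1.02: the bed's height differs each time, so it has to be felt. This point follows the knob and does not show the foot's force.
- gift_box: White closed matchbox-style gift box, 84 x 56 mm, loose, lying on the bed under the foot; origin at the centre of its underside, z up. It must not be shifted by more than 8 mm.
- closed_box: Bystander: white closed gift box, 90 x 56 x 24 mm, loose beside the press; origin at the centre of its underside, x along its length.
- open_box: Bystander: half-open gift box with an ornament in it, 109 x 56 x 24 mm, loose beside the press; origin on its underside at the sleeve's centre, it reaches 30 mm to -x and 79 mm to +x.
- pen: Bystander: thick novelty pen, 150 x 17 x 17 mm, loose on the table beyond the press; origin on its underside at mid-length, x along it.

How it is judged:
On the way:
1. the foot presses the gift box with 9 to 25 N for 1.8 s without a break (contact force between ram and gift_box between 9 and 25 N), for 1.8 s.
At the end, for the whole second after the job is handed in: The inner knob is back within 0.12 rad of its upper stop and released, the foot is clear of the box, the outer ring's mark is within 3 mm of where it began, the box under the foot within 8 mm, and the three bystanders within 15 mm of their starts (value of joint inner below 0.12 rad and contact force between ram and gift_box below 0.1 N and distance of outer_mark from where it was at the start of the episode below 0.003 m and distance of gift_box from where it was at the start of the episode below 0.008 m and linear speed of gift_box below 0.01 m/s and distance of each of closed_box, open_box, pen from where it was at the start of the episode below 0.015 m); the robot touches nothing.
It fails at once if the box was crushed: foot force over 25 N (contact force between ram and gift_box above 25 N).
It fails at once if the outer ring was turned (mark moved over 3 mm) (distance of outer_mark from where it was at the start of the episode above 0.003 m).
It fails at once if the box under the foot was shifted over 8 mm (distance of gift_box from where it was at the start of the episode above 0.008 m).
It fails at once if a bystander was moved more than 15 mm (distance of any of closed_box, open_box, pen from where it was at the start of the episode above 0.015 m).
It also fails if it takes over 48 s, if anything falls off the work surface, if the arm or the gripper's body presses on something with over 40 N, if the wrist force passes 120 N, or if a joint passes its speed limit or range.

## Robot

A 7-joint arm with a two-finger parallel gripper is mounted at the origin on the work surface. World frame = base frame: x ahead of the robot, y to its left, z up, the work surface at z = 0. Lengths are in m, angles in rad, forces in N, time in s.
With the tool pointing down it reaches from about 0.4 to 0.85 m from the base axis. Payload 10.4 kg.
Tool frame: the origin (TCP) lies on the centre line of the jaws, within the pads' length; the fingertips stand 11 mm ahead of it and the grasp point (between the pads) lies 8 mm behind it; z points along the fingers, x is the direction in which the jaws open and shut, and the axes are right-handed (so a half turn about z gives the same grasp; the last joint's range is limited). The gripper opens to 85 mm and grips with 20 to 120 N. Pads are 22 mm wide; open, the fingers measure 114 mm over their backs; the gripper's body (76 mm by 85 mm) begins 54 mm behind the grasp point. The pads swing forward as they close: fully open they stand 13 mm farther back than shut.
Start: joints at [1.129, 0.332, -0.065, 1.46, 0.022, 1.35, -0.088], TCP at [0.254, -0.571, 0.242] pointing down, gripper open.
Joint ranges: [-2.6, 2.6], [-0.5, 2.12], [-1.47, 1.34], [0.16, 2.42], [-1.27, 4.41], [0.06, 2.06], [-2.6, 2.6]. Speed limits (rad/s): [2.22, 2.22, 2.79, 2.79, 3.14, 3.14, 3.14].

## Interface

Orientations are given as a unit quaternion [x, y, z, w].
In Python, from workcell import get_obs, camera, hand_in, boxes_of, silhouettes, pinpoint gives the robot as it stands.
- The arm moves only by the shell command python3 -m creep 'ROWS' [FORCE]. ROWS is JSON, one flat list of numbers, 7 for each row, row after row: the shift along the tool's x, y, z in cm, then the turn, a rotation vector about the tool's x, y, z in degrees, then the finger opening in cm, from 0 to 8.54. A call has 1 to 20 rows; each row is the pose to reach, as a shift and turn from the pose commanded when the call began, along the tool's axes at that moment; what a row does not reach only later rows make up. A row lasts 1/12 s, in which the tool goes at most 41.7 mm and 7.16 degrees, less where a joint would pass 70% of its speed; a pose out of reach is approached as far as the arm can. A call with a gripper value outside its range is refused whole. The fingers move at their own pace and stop on an object; FORCE is the grip in N (left out, the last holds). Time passes only in rows, so rows that repeat a pose let the fingers close. It gives the time, the measured TCP pose, the force and the opening at its end, in the units of the state.
- get_obs(): the state, without advancing time (a new reading comes with each control period).
- camera(name): name is "scene" or "top" or "wrist"; returns a dict with "pixels" (480x640x3 uint8, red, green, blue), "range_z" (480x640 float32, m along the optical axis (not along the pixel's ray), 0 where there is no reading), "intrinsics" (3x3 intrinsics, pixels), "T" (4x4, takes a point from camera to world coordinates). Camera axes: x right, y down, z forward; pixel columns grow to the right and rows downward; lengths in m; the calibration is good to about 2 mm. A picture is of the moment at which its call begins.
- hand_in(): hands the job in, once; it reports no verdict.
Trained networks look in a picture, given as the dict that the camera call returned (one of the last four; its "shot" number tells which), for a name from the list of things; names that differ only in an ending like _2 or _b are one class to them, and where a whole thing is asked for, a point or a joint stands for the part that bears it (a point fixed in the world has none). Each returns a list of dicts, best first, with "conf" (0 to 1); they miss things now and then, are a little off and sometimes report something else, mostly with a low value. They report only what shows in the picture. A call takes as long as a camera call.
- boxes_of(picture, query): "at" ([x, y, z] in m, in world coordinates, good to about 4 mm: the middle of the surface that is visible of it).
- silhouettes(picture, query): "pixels" (480x640 bool, what is visible of it).
- pinpoint(picture, query): "at" ([x, y, z] in m, in world coordinates, good to about 4 mm: a listed point, or the origin of a listed thing).
The state is a dict: "clock": time; "joint_pos": joint angles; "joint_velocities": joint speeds; "tau": joint torques, N m; "position": TCP position; "ee_rot": TCP orientation; "ft_force": force on the tool from outside, world axes, zero at the start; "torque": the same for the moment, N m; "grip_width": opening from 0.0 (shut) to 1.0 (fully open).
Only numpy, scipy, OpenCV 4.12 (cv2) and the standard library are available. Lean on these libraries where they do the work, as an engineer would, in place of code of your own. Each camera call takes 0.05 s, during which the arm holds its last target. There are 200 camera calls.

## Working session

There is one attempt and no reset: what is moved stays moved. The work goes in short steps, Python scripts to look and compute and a shell command to move; the robot and the scene stay as the last step left them, time stands still between calls to the robot, and variables do not carry over. Pictures are saved under pics/ and viewed, on a budget of 10 in all, crops included, one or two more only if the job needs it, and the job is handed in when it is done.

```bash
mkdir -p pics; ls
python3 - <<'E'
from workcell import *
import cv2,numpy as np
o=get_obs();print({k:np.round(v,3).tolist() for k,v in o.items()})
ims=[]
for n in("scene","top"):
    c=camera(n);ims.append(c["pixels"])
    for q in("inner_top","outer_mark","press","gift_box","pen","open_box","closed_box"):
        print(n,q,[(np.round(d["at"],4).tolist(),round(d["conf"],2)) for d in pinpoint(c,q)[:2]])
    if n=="top":
        # wing top points
        Z=c["range_z"];K=c["intrinsics"];T=c["T"]
        v,u=np.nonzero(Z>0);z=Z[v,u];P=np.c_[(u-K[0,2])*z/K[0,0],(v-K[1,2])*z/K[1,1],z]@T[:3,:3].T+T[:3,3]
        np.save("P.npy",P)
    cv2.imwrite(f"pics/{n}0.png",c["pixels"][:,:,::-1])
E
```

```text
pics
{'clock': 0.0, 'joint_pos': [1.129, 0.333, -0.065, 1.461, 0.022, 1.35, -0.089], 'joint_velocities': [-0.002, -0.001, -0.002, 0.002, -0.001, -0.001, 0.001], 'tau': [0.0, -62.544, 0.049, -39.16, 0.016, 0.01, 0.0], 'position': [0.254, -0.571, 0.241], 'ee_rot': [0.839, -0.545, -0.001, -0.0], 'ft_force': [1.053, -1.014, -0.193], 'torque': [-0.017, -0.055, 0.034], 'grip_width': 1.002}
scene inner_top []
scene outer_mark [([0.5267, 0.108, 0.1421], 0.81)]
scene press [([0.5047, 0.1241, 0.0001], 0.78)]
scene gift_box [([0.4974, 0.1204, 0.0246], 0.93)]
scene pen [([0.6586, 0.1051, -0.001], 0.79)]
scene open_box [([0.4847, 0.3021, 0.0005], 0.62)]
scene closed_box [([0.4802, -0.0619, -0.0005], 0.61), ([0.6605, 0.1055, -0.0018], 0.25)]
top inner_top [([0.496, 0.1245, -0.0009], 0.7), ([0.5033, 0.1261, 0.1743], 0.63)]
top outer_mark [([0.5268, 0.1097, 0.1346], 0.84)]
top press [([0.4994, 0.1244, 0.0008], 0.74)]
top gift_box []
top pen [([0.6604, 0.1076, -0.0036], 0.64)]
top open_box [([0.4857, 0.3011, 0.003], 0.92)]
top closed_box [([0.4773, -0.0606, 0.0032], 0.73)]
```

Run:
```python
import numpy as np,cv2
P=np.load("P.npy")
near=np.hypot(P[:,0]-.502,P[:,1]-.125)<.06
for lo,hi in((.168,.19),(.13,.145),(.115,.128)):
    s=P[near&(P[:,2]>lo)&(P[:,2]<hi)];print(lo,len(s),np.median(s,0),cv2.minAreaRect((s[:,:2]*1000).astype(np.float32)))
a=cv2.imread("pics/scene0.png");b=cv2.imread("pics/top0.png")
cv2.imwrite("pics/both0.png",cv2.resize(np.vstack([a,b]),(450,600)) if 0 else cv2.resize(np.hstack([a,b]),(800,300)))
```

```text
0.168 129 [0.50147837 0.12367256 0.17797953] ((500.540283203125, 123.16614532470703), (13.819914817810059, 33.341060638427734), 89.16989135742188)
0.13 626 [0.500967   0.12071035 0.1391118 ] ((501.2100524902344, 123.85588073730469), (65.96126556396484, 66.9194107055664), 75.5631103515625)
0.115 912 [0.47387419 0.1218575  0.12155125] ((492.6851806640625, 123.85136413574219), (80.24703216552734, 99.02913665771484), 88.37236785888672)
```

View pics/both0.png

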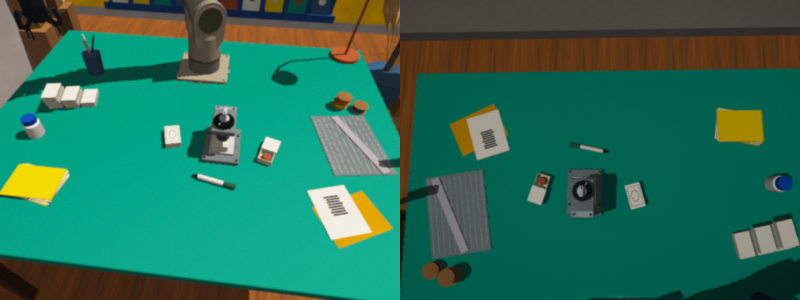

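View pics/top0.png

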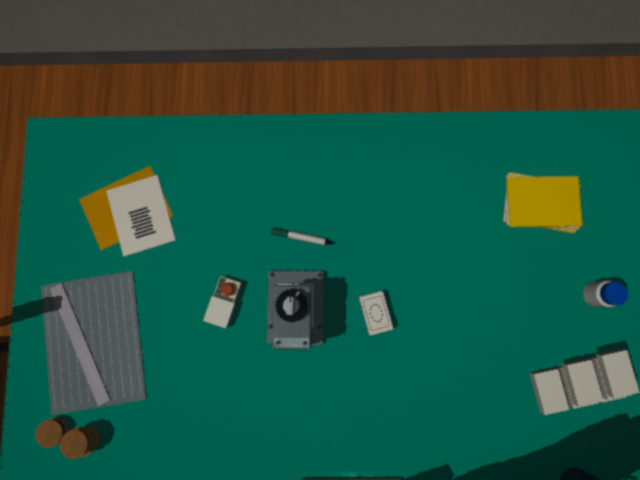

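```bash
R="-53.5,-50.9,0,0,0,-155,8.5"; python3 -m creep '[-53.5,-50.9,0,0,0,-155,8.5,-53.5,-50.9,0,0,0,-155,8.5,-53.5,-50.9,0,0,0,-155,8.5,-53.5,-50.9,0,0,0,-155,8.5,-53.5,-50.9,0,0,0,-155,8.5,-53.5,-50.9,0,0,0,-155,8.5,-53.5,-50.9,0,0,0,-155,8.5,-53.5,-50.9,0,0,0,-155,8.5,-53.5,-50.9,0,0,0,-155,8.5,-53.5,-50.9,0,0,0,-155,8.5,-53.5,-50.9,0,0,0,-155,8.5,-53.5,-50.9,0,0,0,-155,8.5,-53.5,-50.9,0,0,0,-155,8.5,-53.5,-50.9,0,0,0,-155,8.5,-53.5,-50.9,0,0,0,-155,8.5,-53.5,-50.9,0,0,0,-155,8.5,-53.5,-50.9,0,0,0,-155,8.5,-53.5,-50.9,0,0,0,-155,8.5,-53.5,-50.9,0,0,0,-155,8.5,-53.5,-50.9,0,0,0,-155,8.5]' 50
cat > h.py <<'E'
from workcell import *
import numpy as np
from scipy.spatial.transform import Rotation as Ro
def st():
    o=get_obs();R=Ro.from_quat(o["ee_rot"]).as_matrix()
    print("t",round(float(o["clock"]),2),"pos",np.round(o["position"],4),"yaw",round(np.degrees(np.arctan2(R[1,0],R[0,0])),2),"zax",np.round(R[:,2],3),"F",np.round(o["ft_force"],2),"M",np.round(o["torque"],3),"g",round(float(o["grip_width"]),3),"q",np.round(o["joint_pos"],2))
    return o,R
E
python3 -c "from h import *;st()"
```

```text
clock: 2.47
position: [0.5016, 0.1273, 0.2422]
ee_rot: [0.778, 0.628, 0.0, -0.001]
ft_force: [-1.2, -0.8, -0.7]
grip_width: 0.997
t 2.47 pos [0.5016 0.1273 0.2422] yaw 77.83 zax [-0.     0.001 -1.   ] F [-1.18 -0.78 -0.73] M [-0.033 -0.04  -0.015] g 0.997 q [ 0.44  0.18 -0.85  1.71  0.14  1.32  0.92]
```

```bash
python3 -m creep '[0,0,0,0,0,-5.7,8.5,0,0,0,0,0,-11.4,8.5,0,0,0,0,0,-11.4,8.5]'
python3 - <<'E'
from h import *
import cv2
st()
c=camera("wrist");cv2.imwrite("pics/w1.png",c["pixels"][:,:,::-1])
for q in("inner_top","outer_mark"):print(q,[(np.round(d["at"],4),d["conf"]) for d in pinpoint(c,q)[:2]])
for n,c in (("w",c),("t",camera("top"))):
    Z=c["range_z"];K=c["intrinsics"];T=c["T"]
    v,u=np.nonzero(Z>0);z=Z[v,u];P=np.c_[(u-K[0,2])*z/K[0,0],(v-K[1,2])*z/K[1,1],z]@T[:3,:3].T+T[:3,3]
    near=np.hypot(P[:,0]-.502,P[:,1]-.125)<.04
    for lo,hi in((.174,.182),(.135,.1425)):
        s=P[near&(P[:,2]>lo)&(P[:,2]<hi)]
        if len(s)>5:print(n,lo,len(s),np.median(s,0),cv2.minAreaRect((s[:,:2]*1000).astype(np.float32)))
E
```

```text
clock: 2.72
position: [0.5017, 0.1248, 0.2423]
ee_rot: [0.714, 0.7, 0.0, 0.0]
ft_force: [-0.8, -0.4, 0.8]
grip_width: 0.992
t 2.72 pos [0.5017 0.1248 0.2423] yaw 88.9 zax [ 0. -0. -1.] F [-0.78 -0.4   0.76] M [-0.054 -0.007  0.019] g 0.992 q [ 0.46  0.18 -0.87  1.71  0.14  1.32  1.11]
inner_top []
outer_mark [(array([0.5271, 0.1081, 0.1386]), 0.58)]
w 0.174 1169 [0.49997765 0.12467142 0.17925852] ((501.9596252441406, 124.80233001708984), (13.825160026550293, 36.15623092651367), 88.2792739868164)
w 0.135 4058 [0.49340283 0.1253188  0.14049746] ((501.1564636230469, 124.67051696777344), (68.71685791015625, 66.85784912109375), 84.90887451171875)
```

View pics/w1.png

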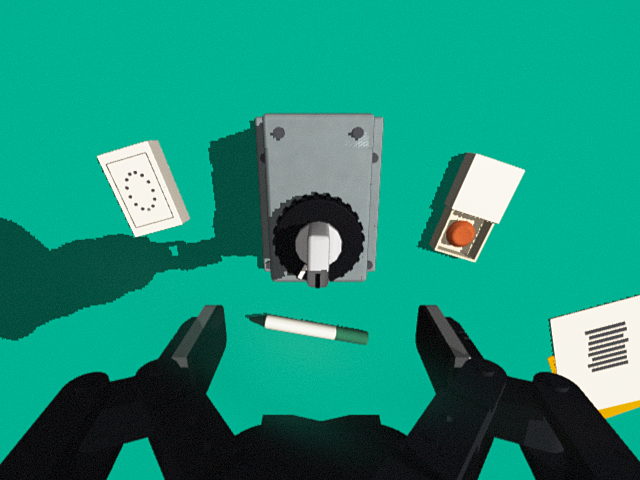

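```bash
python3 -m creep '[0,-0.04,2.7,0,0,0,8.5,0,-0.04,5.4,0,0,0,7,0,-0.04,8,0,0,0,5,0,-0.04,8,0,0,0,4,0,-0.04,8,0,0,0,3,0,-0.04,8,0,0,0,3]' 40
python3 - <<'E'
from h import *
import cv2
st()
c=camera("wrist");cv2.imwrite("pics/w2.png",c["pixels"][:,:,::-1])
E
```

```text
clock: 3.42
position: [0.5019, 0.1252, 0.1638]
ee_rot: [0.716, 0.698, 0.001, 0.0]
ft_force: [0.4, -0.1, 1.4]
grip_width: 0.355
t 3.42 pos [0.5019 0.1252 0.1638] yaw 88.6 zax [ 0.001  0.    -1.   ] F [ 0.41 -0.05  1.39] M [ 0.07  -0.007 -0.043] g 0.355 q [ 0.43  0.26 -0.85  1.81  0.21  1.17  1.05]
```

View pics/w2.png

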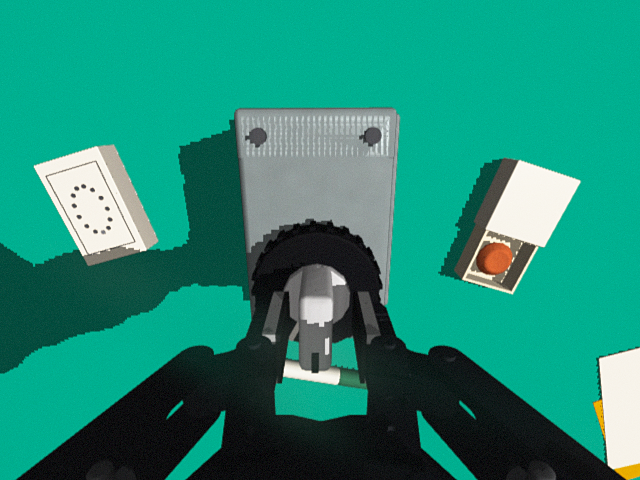

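```bash
cat >> h.py <<'E'
def avg(n=8):
    F=[];M=[];G=[];Q=[]
    for i in range(n):
        camera("wrist");o=get_obs();F.append(o["ft_force"]);M.append(o["torque"]);Q.append(o["tau"])
    print("avg F",np.round(np.mean(F,0),2),"M",np.round(np.mean(M,0),4),"sd",np.round(np.std(M,0),4),"tau7 ",np.round(np.mean(Q,0)[4:],4))
    return st()
E
python3 -c "from h import *;avg()"
python3 -m creep '[0,0,0,0,0,0,2,0,0,0,0,0,0,1.4,0,0,0,0,0,0,1,0,0,0,0,0,0,1,0,0,0,0,0,0,1,0,0,0,0,0,0,1]' 40; python3 -c "from h import *;avg()"
```

```text
avg F [-0.05 -0.15  0.16] M [-0.0017  0.0055 -0.0119] sd [0.0303 0.0284 0.0345] tau7  [ 0.0106  0.0079 -0.0018]
t 3.87 pos [0.5014 0.1248 0.1626] yaw 88.62 zax [ 0. -0. -1.] F [-0.28 -0.13 -0.21] M [ 0.016 -0.015  0.003] g 0.354 q [ 0.43  0.26 -0.85  1.81  0.21  1.17  1.05]
clock: 4.37
position: [0.5014, 0.123, 0.1625]
ee_rot: [0.716, 0.698, -0.001, 0.001]
ft_force: [-1.4, -5.8, 5.2]
grip_width: 0.156
avg F [-1.72 -6.16  4.9 ] M [-1.3607  0.3613  0.018 ] sd [0.0312 0.0161 0.025 ] tau7  [-1.4552 -1.4756 -0.0096]
t 4.77 pos [0.5014 0.1231 0.1625] yaw 88.55 zax [-0.    -0.002 -1.   ] F [-1.75 -6.19  4.45] M [-1.327  0.358  0.037] g 0.155 q [ 0.43  0.26 -0.85  1.81  0.21  1.17  1.05]
```

```bash
python3 -m creep '[-0.17,0,0,0,0,0,1,-0.17,0,0,0,0,0,1]'; python3 -c "from h import *;avg(5)"; python3 -m creep '[0,0,0,0,0,4,1,0,0,0,0,0,7,1,0,0,0,0,0,7,1]'; python3 -c "from h import *;avg(6)"
```

```text
clock: 4.93
position: [0.5014, 0.1229, 0.1625]
ee_rot: [0.716, 0.699, 0.0, 0.0]
ft_force: [0.4, -0.5, 1.7]
grip_width: 0.157
avg F [ 0.5  -1.74  3.62] M [-0.3707  0.0023 -0.0592] sd [0.0387 0.0197 0.0221] tau7  [-0.477  -0.2722  0.0553]
t 5.18 pos [0.5014 0.1229 0.1625] yaw 88.63 zax [ 0. -0. -1.] F [ 0.92 -1.78  4.01] M [-0.416  0.033 -0.033] g 0.158 q [ 0.43  0.26 -0.85  1.81  0.21  1.17  1.06]
clock: 5.43
position: [0.5014, 0.1229, 0.1625]
ee_rot: [0.758, 0.653, 0.0, 0.0]
ft_force: [0.3, -1.7, 4.5]
grip_width: 0.16
avg F [ 0.1  -2.71  5.44] M [-0.6435 -0.0088 -0.0296] sd [0.032  0.0096 0.0213] tau7  [-0.7702 -0.4198 -0.1459]
t 5.73 pos [0.5014 0.1229 0.1625] yaw 81.73 zax [ 0. -0. -1.] F [-0.52 -1.56  4.94] M [-0.7    0.007 -0.017] g 0.158 q [ 0.42  0.25 -0.84  1.81  0.2   1.16  0.94]
```

```bash
for i in 1; do python3 -m creep '[0,0,0,0,0,4,1,0,0,0,0,0,4,1]'; python3 -c "from h import *;avg(6)"; python3 -m creep '[0,0,0,0,0,4,1,0,0,0,0,0,4,1]'; python3 -c "from h import *;avg(6)"; done
```

```text
clock: 5.9
position: [0.5014, 0.1229, 0.1625]
ee_rot: [0.78, 0.626, 0.0, 0.0]
ft_force: [-0.4, -2.6, 5.1]
grip_width: 0.156
avg F [ 0.13 -2.68  5.43] M [-0.6351  0.0063 -0.0606] sd [0.0258 0.0289 0.0239] tau7  [-0.7817 -0.4566 -0.1106]
t 6.2 pos [0.5014 0.1229 0.1625] yaw 77.73 zax [ 0. -0. -1.] F [ 1.06 -3.11  5.08] M [-0.644  0.051 -0.06 ] g 0.154 q [ 0.41  0.25 -0.83  1.81  0.2   1.16  0.87]
clock: 6.37
position: [0.5014, 0.1228, 0.1625]
ee_rot: [0.801, 0.598, 0.0, 0.0]
ft_force: [0.0, -2.5, 5.3]
grip_width: 0.152
avg F [-0.15 -2.79  5.2 ] M [-0.658   0.0175 -0.0642] sd [0.0269 0.0187 0.0334] tau7  [-0.7969 -0.4913 -0.1108]
t 6.67 pos [0.5014 0.1229 0.1625] yaw 73.72 zax [ 0. -0. -1.] F [ 0.27 -2.5   5.45] M [-0.667  0.009 -0.068] g 0.154 q [ 0.4   0.25 -0.82  1.81  0.2   1.16  0.81]
```

```bash
for i in 1; do python3 -m creep '[0,0,0,0,0,4,1,0,0,0,0,0,4,1]'; python3 -c "from h import *;avg(6)"; python3 -m creep '[0,0,0,0,0,4,1,0,0,0,0,0,4,1]'; python3 -c "from h import *;avg(6)"; done | grep -v '^[a-z_]*:'
```

```text
avg F [ 0.03 -2.83  5.38] M [-0.6802  0.0407 -0.0639] sd [0.0275 0.0403 0.0156] tau7  [-0.8109 -0.529  -0.1109]
t 7.13 pos [0.5013 0.1228 0.1625] yaw 69.73 zax [ 0. -0. -1.] F [ 0.48 -2.69  5.79] M [-0.734  0.075 -0.066] g 0.154 q [ 0.39  0.25 -0.81  1.81  0.19  1.16  0.74]
avg F [-0.47 -3.28  5.5 ] M [-0.7228  0.0366 -0.038 ] sd [0.0263 0.0286 0.008 ] tau7  [-0.823  -0.569  -0.1111]
t 7.6 pos [0.5014 0.1228 0.1625] yaw 65.72 zax [ 0. -0. -1.] F [-0.58 -2.92  6.31] M [-0.716 -0.007 -0.032] g 0.155 q [ 0.38  0.24 -0.8   1.81  0.19  1.16  0.67]
```

```bash
for i in 1; do python3 -m creep '[0,0,0,0,0,4,1,0,0,0,0,0,4,1]'; python3 -c "from h import *;avg(4)"; python3 -m creep '[0,0,0,0,0,4,1,0,0,0,0,0,4,1]'; python3 -c "from h import *;avg(4)"; done | grep -v '^[a-z_]*:'
```

```text
avg F [-0.34 -3.29  5.57] M [-0.7114  0.0782 -0.0214] sd [0.0211 0.0303 0.0302] tau7  [-0.8395 -0.6108 -0.1859]
t 7.97 pos [0.5014 0.1228 0.1625] yaw 61.72 zax [ 0. -0. -1.] F [-0.64 -3.42  6.49] M [-0.727  0.068 -0.01 ] g 0.154 q [ 0.38  0.24 -0.79  1.81  0.19  1.16  0.61]
avg F [-0.7  -3.52  5.86] M [-0.7592  0.1059 -0.0598] sd [0.0422 0.0314 0.0259] tau7  [-0.848  -0.6553 -0.1861]
t 8.33 pos [0.5013 0.1228 0.1625] yaw 57.72 zax [ 0.    -0.001 -1.   ] F [-0.72 -3.99  6.35] M [-0.762  0.072 -0.097] g 0.153 q [ 0.37  0.24 -0.78  1.82  0.18  1.16  0.54]
```

Run:
```python
from h import *
import cv2
c=camera("wrist");cv2.imwrite("pics/w3.png",c["pixels"][200:440,200:440,::-1])
c=camera("scene")
for q in("outer_mark","ram","gift_box"):print(q,[(np.round(d["at"],4),d["conf"]) for d in pinpoint(c,q)[:2]])
```

```text
outer_mark [(array([0.5251, 0.1089, 0.1383]), 0.64)]
ram [(array([0.5004, 0.1216, 0.0645]), 0.51)]
gift_box [(array([0.4984, 0.1198, 0.0242]), 0.92)]
```

View pics/w3.png

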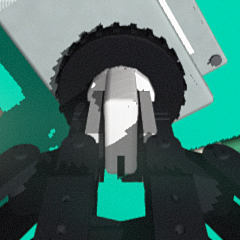

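```bash
for i in 1; do python3 -m creep '[0,0,0,0,0,4,1,0,0,0,0,0,4,1]'; python3 -c "from h import *;avg(5)"; python3 -m creep '[0,0,0,0,0,4,1,0,0,0,0,0,4,1]'; python3 -c "from h import *;avg(5)"; done | grep -v '^[a-z_]*:'
```

```text
avg F [-0.73 -3.23  6.12] M [-0.7583  0.14   -0.0237] sd [0.0207 0.0195 0.0156] tau7  [-0.8507 -0.702  -0.1416]
t 9.0 pos [0.5013 0.1228 0.1625] yaw 53.72 zax [ 0.    -0.001 -1.   ] F [-0.59 -2.3   6.47] M [-0.729  0.132 -0.007] g 0.156 q [ 0.36  0.24 -0.77  1.82  0.18  1.16  0.47]
avg F [-1.   -3.55  6.24] M [-0.7847  0.1701 -0.0246] sd [0.0185 0.0187 0.0209] tau7  [-0.8637 -0.7505 -0.1537]
t 9.42 pos [0.5013 0.1227 0.1625] yaw 49.72 zax [ 0.    -0.001 -1.   ] F [-0.98 -3.67  5.97] M [-0.805  0.151 -0.006] g 0.158 q [ 0.35  0.24 -0.76  1.82  0.18  1.16  0.4 ]
```

```bash
python3 -m creep '[0,0,0,0,0,4,1,0,0,0,0,0,4,1]'; python3 -c "from h import *;avg(6)"
```

```text
clock: 9.58
position: [0.5013, 0.1227, 0.1625]
ee_rot: [0.922, 0.387, -0.0, 0.0]
ft_force: [-1.1, -3.0, 5.5]
grip_width: 0.154
avg F [-0.58 -3.46  6.33] M [-0.7858  0.1855  0.0081] sd [0.0227 0.0149 0.0443] tau7  [-0.8971 -0.802  -0.1744]
t 9.88 pos [0.5013 0.1227 0.1625] yaw 45.72 zax [ 0.    -0.001 -1.   ] F [-0.46 -3.45  6.46] M [-0.754  0.181  0.048] g 0.158 q [ 0.35  0.23 -0.75  1.82  0.17  1.16  0.34]
```

```bash
python3 -m creep '[0,0,0,0,0,2,1,0,0,0,0,0,2,1]'; python3 -c "from h import *;avg(8)"
```

```text
clock: 10.05
position: [0.5012, 0.1227, 0.1624]
ee_rot: [0.928, 0.371, -0.0, 0.0]
ft_force: [-1.4, -3.9, 6.8]
grip_width: 0.157
avg F [-0.9  -3.75  6.42] M [-0.8114  0.2009  0.0388] sd [0.0278 0.0262 0.0347] tau7  [-0.9042 -0.8284 -0.1047]
t 10.45 pos [0.5013 0.1227 0.1625] yaw 43.73 zax [ 0.    -0.001 -1.   ] F [-0.5  -3.97  6.45] M [-0.831  0.201  0.021] g 0.159 q [ 0.34  0.23 -0.75  1.82  0.17  1.16  0.3 ]
```

```bash
python3 -m creep '[0,0,0,0,0,2,1,0,0,0,0,0,2,1]'; python3 -c "from h import *;avg(8)"
```

```text
clock: 10.62
position: [0.5012, 0.1227, 0.1625]
ee_rot: [0.935, 0.355, -0.0, 0.0]
ft_force: [-0.7, -3.8, 5.9]
grip_width: 0.159
avg F [-0.92 -3.72  6.19] M [-0.8203  0.2322  0.0776] sd [0.0254 0.0165 0.0183] tau7  [-0.9211 -0.8547 -0.1301]
t 11.02 pos [0.5012 0.1227 0.1625] yaw 41.73 zax [ 0.    -0.001 -1.   ] F [-1.42 -3.7   6.02] M [-0.846  0.227  0.054] g 0.161 q [ 0.34  0.23 -0.74  1.82  0.17  1.16  0.27]
```

```bash
python3 -m creep '[0,0,0,0,0,3,1,0,0,0,0,0,3,1]'; python3 -c "from h import *;avg(12)"
```

```text
clock: 11.18
position: [0.5012, 0.1227, 0.1625]
ee_rot: [0.944, 0.33, -0.0, 0.0]
ft_force: [-1.6, -3.6, 5.8]
grip_width: 0.157
avg F [-0.83 -3.75  6.52] M [-0.8398  0.2398  0.1063] sd [0.028  0.0243 0.0245] tau7  [-0.9456 -0.8941 -0.1686]
t 11.78 pos [0.5012 0.1227 0.1625] yaw 38.73 zax [ 0.    -0.001 -1.   ] F [-0.87 -4.09  6.89] M [-0.841  0.238  0.133] g 0.151 q [ 0.33  0.23 -0.74  1.82  0.17  1.16  0.22]
```

```bash
python3 -m creep '[0,0,0,0,0,0,1,0,0,0,0,0,0,1,0,0,0,0,0,0,1,0,0,0,0,0,0,1,0,0,0,0,0,0,1,0,0,0,0,0,0,1,0,0,0,0,0,0,1,0,0,0,0,0,0,1,0,0,0,0,0,0,1,0,0,0,0,0,0,1,0,0,0,0,0,0,1,0,0,0,0,0,0,1,0,0,0,0,0,0,1,0,0,0,0,0,0,1,0,0,0,0,0,0,1,0,0,0,0,0,0,1,0,0,0,0,0,0,1,0,0,0,0,0,0,1]'; python3 -c "from h import *;avg(16)"
```

```text
clock: 13.28
position: [0.5012, 0.1227, 0.1625]
ee_rot: [0.943, 0.332, -0.0, 0.0]
ft_force: [-0.4, -3.8, 6.4]
grip_width: 0.155
avg F [-0.94 -3.81  6.56] M [-0.8413  0.2414  0.1127] sd [0.0253 0.035  0.0203] tau7  [-0.9403 -0.8944 -0.1122]
t 14.08 pos [0.5012 0.1227 0.1624] yaw 38.73 zax [-0.    -0.001 -1.   ] F [-1.74 -3.01  6.45] M [-0.868  0.149  0.134] g 0.155 q [ 0.33  0.23 -0.74  1.82  0.17  1.16  0.22]
```

```bash
python3 -m creep '[0,0,0,0,0,-4,1,0,0,0,0,0,-8,1,0,0,0,0,0,-12,1,0,0,0,0,0,-17,1,0,0,0,0,0,-22,1,0,0,0,0,0,-27,1,0,0,0,0,0,-32,1,0,0,0,0,0,-37,1,0,0,0,0,0,-42,1,0,0,0,0,0,-46,1,0,0,0,0,0,-49,1,0,0,0,0,0,-49,1]'; python3 -c "from h import *;avg(6)";  python3 -m creep '[0,0,0,0,0,-1,1,0,0,0,0,0,-2,1,0,0,0,0,0,-2,1]';python3 -c "from h import *;avg(6)"
```

```text
clock: 15.08
position: [0.5014, 0.1229, 0.1624]
ee_rot: [0.72, 0.694, 0.0, 0.0]
ft_force: [-0.1, -2.6, 5.6]
grip_width: 0.157
avg F [ 0.3  -2.48  5.4 ] M [-0.5646 -0.0373  0.0186] sd [0.0283 0.0332 0.0266] tau7  [-0.7375 -0.3874  0.1109]
t 15.38 pos [0.5014 0.1229 0.1625] yaw 87.73 zax [ 0. -0. -1.] F [ 0.62 -2.37  6.21] M [-0.569 -0.07   0.032] g 0.156 q [ 0.43  0.26 -0.85  1.81  0.21  1.17  1.04]
clock: 15.63
position: [0.5014, 0.1229, 0.1625]
ee_rot: [0.709, 0.705, 0.0, 0.0]
ft_force: [-0.5, -1.7, 5.1]
grip_width: 0.157
avg F [-0.05 -1.85  5.12] M [-0.5056  0.0082 -0.6839] sd [0.0238 0.0285 0.0135] tau7  [-0.2938 -0.3393  0.7228]
t 15.93 pos [0.5014 0.1229 0.1625] yaw 89.67 zax [ 0.  0. -1.] F [ 0.3  -1.86  5.2 ] M [-0.508 -0.034 -0.682] g 0.154 q [ 0.43  0.26 -0.85  1.81  0.21  1.17  1.07]
```

The loaded friction sign leaves the force ambiguous: about 9 to 15 N at 38.7°. I'll press again 3° deeper, which puts it at about 14 to 20 N, inside the band either way.

```bash
python3 -m creep '[0,0,0,0,0,5,1,0,0,0,0,0,10,1,0,0,0,0,0,15,1,0,0,0,0,0,20,1,0,0,0,0,0,25,1,0,0,0,0,0,30,1,0,0,0,0,0,35,1,0,0,0,0,0,40,1,0,0,0,0,0,43,1,0,0,0,0,0,46,1,0,0,0,0,0,48,1,0,0,0,0,0,49,1,0,0,0,0,0,50,1,0,0,0,0,0,51,1,0,0,0,0,0,51,1]'; python3 -c "from h import *;avg(8)"
```

```text
clock: 17.18
position: [0.5012, 0.1227, 0.1625]
ee_rot: [0.944, 0.331, -0.0, 0.0]
ft_force: [-1.7, -3.5, 6.6]
grip_width: 0.157
avg F [-0.9  -3.71  6.25] M [-0.8361  0.235   0.129 ] sd [0.0274 0.0418 0.0306] tau7  [-0.9447 -0.8939 -0.143 ]
t 17.58 pos [0.5012 0.1227 0.1624] yaw 38.73 zax [-0.    -0.001 -1.   ] F [ 0.17 -2.86  6.76] M [-0.87   0.322  0.086] g 0.154 q [ 0.33  0.23 -0.73  1.82  0.17  1.16  0.22]
```

Same as before (0.129 against 0.11). Next: the 3° deeper, then hold.

```bash
python3 -m creep '[0,0,0,0,0,1,1,0,0,0,0,0,2,1,0,0,0,0,0,3,1]'; python3 -c "from h import *;avg(8)"; python3 -m creep '[0,0,0,0,0,0,1,0,0,0,0,0,0,1,0,0,0,0,0,0,1,0,0,0,0,0,0,1,0,0,0,0,0,0,1,0,0,0,0,0,0,1,0,0,0,0,0,0,1,0,0,0,0,0,0,1,0,0,0,0,0,0,1,0,0,0,0,0,0,1,0,0,0,0,0,0,1,0,0,0,0,0,0,1,0,0,0,0,0,0,1,0,0,0,0,0,0,1,0,0,0,0,0,0,1,0,0,0,0,0,0,1,0,0,0,0,0,0,1,0,0,0,0,0,0,1]'; python3 -c "from h import *;avg(14)"
```

```text
clock: 17.83
position: [0.5012, 0.1227, 0.1625]
ee_rot: [0.952, 0.306, -0.0, 0.0]
ft_force: [-1.8, -4.5, 6.1]
grip_width: 0.156
avg F [-1.11 -3.63  6.65] M [-0.8593  0.2741  0.1422] sd [0.0375 0.0224 0.0402] tau7  [-0.9707 -0.9325 -0.1828]
t 18.23 pos [0.5012 0.1227 0.1625] yaw 35.74 zax [ 0.    -0.001 -1.   ] F [-1.16 -3.09  6.38] M [-0.799  0.292  0.105] g 0.156 q [ 0.33  0.23 -0.73  1.82  0.17  1.16  0.17]
clock: 19.73
position: [0.5012, 0.1227, 0.1625]
ee_rot: [0.952, 0.307, -0.0, 0.0]
ft_force: [-1.4, -4.1, 7.3]
grip_width: 0.157
avg F [-1.18 -3.84  6.59] M [-0.8398  0.2754  0.1449] sd [0.0375 0.0312 0.0199] tau7  [-0.9634 -0.9339 -0.15  ]
t 20.43 pos [0.5012 0.1226 0.1625] yaw 35.73 zax [ 0.    -0.001 -1.   ] F [-1.16 -3.07  6.36] M [-0.894  0.273  0.127] g 0.155 q [ 0.33  0.23 -0.73  1.82  0.17  1.16  0.17]
```

```bash
python3 -m creep '[0,0,0,0,0,-4,1,0,0,0,0,0,-8,1,0,0,0,0,0,-13,1,0,0,0,0,0,-18,1,0,0,0,0,0,-23,1,0,0,0,0,0,-28,1,0,0,0,0,0,-33,1,0,0,0,0,0,-38,1,0,0,0,0,0,-43,1,0,0,0,0,0,-48,1,0,0,0,0,0,-51,1,0,0,0,0,0,-53,1,0,0,0,0,0,-53.5,1,0,0,0,0,0,-53.5,1]'; python3 -c "from h import *;avg(4)"; python3 -m creep '[0,0,0,0,0,0.8,1,0,0,0,0,0,0.8,1.6,0,0,0,0,0,0.8,3,0,0,0,0,0,0.8,3.5,0,0,0,0,0,0.8,3.5,0,0,0,0,0,0.8,3.5]'
python3 - <<'E'
from h import *
import cv2
avg(3)
c=camera("wrist");cv2.imwrite("pics/w4.png",c["pixels"][180:440,180:460,::-1])
E
```

```text
clock: 21.6
position: [0.5014, 0.1229, 0.1625]
ee_rot: [0.712, 0.702, 0.0, 0.0]
ft_force: [0.7, -2.4, 4.5]
grip_width: 0.159
avg F [-0.57 -2.1   4.93] M [-0.5229 -0.0062 -0.3167] sd [0.0237 0.011  0.0242] tau7  [-0.5213 -0.3589  0.3628]
t 21.8 pos [0.5014 0.123  0.1625] yaw 89.2 zax [ 0. -0. -1.] F [-0.8  -2.14  5.91] M [-0.513 -0.01  -0.35 ] g 0.154 q [ 0.43  0.26 -0.85  1.81  0.21  1.17  1.07]
clock: 22.3
position: [0.5011, 0.1232, 0.1621]
ee_rot: [0.717, 0.697, -0.0, -0.0]
ft_force: [-0.5, -0.0, 0.8]
grip_width: 0.406
avg F [0.05 0.18 0.19] M [-0.0076  0.0007  0.0288] sd [0.0148 0.0078 0.0271] tau7  [0.0112 0.0017 0.0091]
t 22.45 pos [0.5011 0.1231 0.1622] yaw 88.35 zax [-0. -0. -1.] F [ 0.52  0.27 -0.67] M [-0.011 -0.005  0.063] g 0.407 q [ 0.43  0.26 -0.85  1.81  0.21  1.17  1.05]
```

View pics/w4.png

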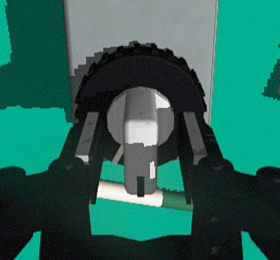

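The fingers are open on both sides of the wing (bar about x=140, pads at about 88 and 192), and the ring mark shows at (118,155). Lifting clear and checking.

```bash
python3 -m creep '[0,0,-2,0,0,0,3.5,0,0,-5,0,0,0,3.5,0,0,-8,0,0,0,5,0,0,-8,0,0,0,5,0,0,-8,0,0,0,5]'
python3 - <<'E'
from h import *
import cv2
st()
for n in("wrist","scene"):
    c=camera(n)
    for q in("outer_mark","gift_box","ram","pen","open_box","closed_box"):print(n,q,[(np.round(d["at"],4),round(d["conf"],2)) for d in pinpoint(c,q)[:1]])
    if n=="wrist":
        Z=c["range_z"];K=c["intrinsics"];T=c["T"]
        v,u=np.nonzero(Z>0);z=Z[v,u];P=np.c_[(u-K[0,2])*z/K[0,0],(v-K[1,2])*z/K[1,1],z]@T[:3,:3].T+T[:3,3]
        s=P[(np.hypot(P[:,0]-.502,P[:,1]-.125)<.03)&(P[:,2]>.174)&(P[:,2]<.182)]
        print(len(s),cv2.minAreaRect((s[:,:2]*1000).astype(np.float32)))
E
```

```text
clock: 22.92
position: [0.502, 0.1234, 0.2437]
ee_rot: [0.717, 0.697, 0.001, 0.001]
ft_force: [-1.2, 0.3, -1.2]
grip_width: 0.588
t 22.92 pos [0.502  0.1234 0.2437] yaw 88.33 zax [ 0.003  0.    -1.   ] F [-1.23  0.3  -1.25] M [-0.051  0.04   0.012] g 0.588 q [ 0.46  0.18 -0.87  1.71  0.14  1.32  1.11]
wrist outer_mark [(array([0.53  , 0.1074, 0.1368]), 0.65)]
wrist gift_box []
wrist ram []
wrist pen [(array([0.6579, 0.1051, 0.0026]), 0.65)]
wrist open_box [(array([0.4858, 0.2985, 0.0009]), 0.61)]
wrist closed_box [(array([ 4.827e-01, -6.580e-02, -2.000e-04]), 0.97)]
1151 ((501.5469970703125, 124.38908386230469), (13.660855293273926, 35.75114822387695), 88.86540985107422)
scene outer_mark [(array([0.5266, 0.1089, 0.1391]), 0.6)]
scene gift_box [(array([0.4959, 0.1223, 0.0249]), 0.75)]
scene ram [(array([0.4991, 0.1255, 0.0714]), 0.45)]
scene pen [(array([ 0.6592,  0.1074, -0.0023]), 0.84)]
scene open_box [(array([ 0.4828,  0.3018, -0.0005]), 0.96)]
scene closed_box [(array([ 4.782e-01, -6.210e-02, -4.000e-04]), 0.72)]
```

Everything is within measurement noise of where it started, and the wing is back at 88.9°, the angle of the upper stop.

```bash
python3 -c "from workcell import *;print(hand_in())"
```

```text
the job is handed in; nothing more can be done
None
```

I pressed the gift box with the inner knob, wound the knob back to its upper stop, released it and lifted clear. The job is handed in at about 23 s of the 48 s allowed.

- **Pressing:** I gripped the wing on its two flats, turned it clockwise in small steps and felt the foot meet the box through the wrist moment. I held for about 2.9 s. Friction left that force uncertain, somewhere between 9 and 15 N. So I wound back, pressed again 3° deeper and held for about 2.6 s, at an estimated 13 to 20 N.
- **Force not measured directly:** These figures are inferred from the wrist moment and the turn angle. The moment is noisy, with a resting offset of about 0.05 N m. The wrist joint's own torque reading jumped around and did not track the load, so I ignored it.
- **Knob:** The upper stop was clearly felt when winding back. Afterwards the wing measured 88.9° on the wrist camera, against 88.3° on that camera at the start, so it is at its stop. The fingers are clear of it.
- **Other things:** The scene camera showed the ring mark, the gift box and the three bystanders within about 3 mm of their starting positions. The wrist camera's single final reading of the ring mark was about 3 mm off its first one. Both are within the networks' 4 mm error, so they cannot prove the 3 mm ring limit alone. The fingertips were planned about 12 mm above the ring, and no picture showed contact with it.

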